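# Fetch the spacer from the deep centrifuge bucket with the tongs

## Task

One centrifuge bucket has no bottle in it but still has its steel spacer at the bottom, too deep for fingers. Take the sprung tongs out of their stand, squeeze them shut on the spacer's stem, lift it out, and lower it, still gripped, to the bottom of the deep wide white soak pot. Let go there, so that the spacer and the tongs are both left in the pot.

Things in the scene. Friction and masses are not known exactly. Their poses are not given: they have to be found in the camera images.
- tongs_grip (a point): Sprung steel tongs, 90 g, upright, jaws down, in a white stand (42 x 78 mm, top 62 mm above the bench). Their two legs slide straight together along y, against a spring. Point midway between the two flat black handles (60 mm apart over their outer faces at rest, 22 mm wide in x, from 24 mm below to 36 mm above this point), 130 mm above the jaw ends. z up. Hold at about 54 mm to carry, jaws open.
- tongs_tip (a point): Midway between the jaw ends of the tongs at rest, axes as at the grip. Jaws are strips 14 mm wide (x), 3.5 mm thick, 40 mm apart inside at rest, and close as much as the handles: gap = handle width - 20 mm; on the spacer's stem the handles stop at 34 mm. The spring gives 3 N at rest, plus 0.35 N per mm squeezed, travel 28 mm; squeeze the stem with 25 to 40 N.
- spacer_center (a point): Steel top-hat spacer, about 120 g, upright at the bottom of the bucket that has no bottle: foot disc 58 mm in diameter, 8 mm thick, with a stem 14 mm in diameter, 28 mm tall, on it; 36 mm in all. Point on its axis half-way up: 18 mm above its underside, 18 mm below the stem's top. z up along the stem.
- bucket: Aluminium centrifuge bucket without a bottle, fixed: upright round cup, outer diameter 76 mm, 115 mm tall, with two short side pins; well 64 mm in diameter, 105 mm deep (floor 10 mm thick). Two like buckets nearby hold capped bottles, tops 135 mm above the bench. Origin: centre of its underside, on the bench; z up.
- pot: Soak pot, fixed: empty round white plastic pot, outer diameter 108 mm, 110 mm tall, inner diameter 100 mm, floor 6 mm thick. The tongs can be left leaning in it. (Not the narrower clear beaker.) Origin: centre of its underside, on the bench; z up.
Things that resemble listed ones, but are neither listed nor needed, are in the scene too. Leave any pink or yellow look-alike of the bucket alone.

How it is judged:
On the way, in this order (a step that is already met when the one before it is completed fails the run):
1. the spacer is out of the bucket, above its rim, gripped in the tongs (z of spacer_center in the frame of bucket above 0.125 m and contact force between tongs and spacer above 1 N), for 0.2 s.
2. the spacer is down near the bottom of the pot, still gripped in the tongs (horizontal distance between spacer_center and pot below 0.035 m and z of spacer_center in the frame of pot below 0.055 m and contact force between tongs and spacer above 1 N), for 0.1 s.
At the end, for the whole second after the job is handed in: The spacer lies in the pot (centre within 45 mm of the pot's axis and less than 55 mm above its underside), the tongs stand or lean in the pot with their jaw ends inside it (within 50 mm of its axis, less than 75 mm above its underside), and both are at rest (under 0.03 m/s) (horizontal distance between spacer_center and pot below 0.045 m and z of spacer_center in the frame of pot below 0.055 m and horizontal distance between tongs_tip and pot below 0.05 m and z of tongs_tip in the frame of pot below 0.075 m and linear speed of each of spacer, tongs below 0.03 m/s); the robot touches nothing.
It also fails if it takes over 53 s, if anything falls off the work surface, if the arm or the gripper's body presses on something with over 40 N, if the wrist force passes 120 N, or if a joint passes its speed limit or range.

## Robot

A 6-joint arm with a two-finger parallel gripper is mounted at the origin on the work surface. World frame = base frame: x ahead of the robot, y to its left, z up, the work surface at z = 0. Lengths are in m, angles in rad, forces in N, time in s.
With the tool pointing down it reaches from about 0.3 to 0.875 m from the base axis. Payload 6.4 kg.
Tool frame: the origin (TCP) lies at the very end of the fingers, on their centre line; the grasp point (between the pads) lies 19 mm behind it; z points along the fingers, y is the direction in which the jaws open and shut (so a half turn about z gives the same grasp; the last joint's range is limited). The gripper opens to 85 mm and grips with 20 to 120 N. Pads are 22 mm wide; open, the fingers measure 114 mm over their backs; the gripper's body (76 mm by 85 mm) begins 54 mm behind the grasp point. The pads swing forward as they close: fully open they stand 13 mm farther back than shut.
Start: joints at [-1.448, 0.181, 1.607, -0, 1.354, -0.206], TCP at [0.186, -0.544, 0.231] pointing down, gripper open.
Joint ranges: [-2.99, 2.99], [-0.89, 2.07], [0.3, 2.58], [-1.14, 4.28], [0, 2.63], [-3.12, 3.12]. Speed limits (rad/s): [2.57, 2.57, 3.01, 3.14, 3.14, 3.14].

## Interface

Orientations are given as a rotation vector (axis times angle).
In Python, from bench import env, vision gives the robot as it stands. Calls block until the motion is done:
- env.move_to(position, orientation): joint-space move of the TCP to a pose.
- env.line_to(position, rotation=None, feed=0.15, threshold=None): straight line of the TCP; rotation=None keeps the orientation; feed is the mean speed in m/s. With threshold (N) it stops when the force on the tool has changed by that much, and returns True; else False.
- env.goto_joints(angles): joint-space move.
- env.gripper_to(opening): finger opening in m; the grip force is fixed at half the most; returns when the fingers have stopped.
- env.hold(seconds).
- env.inverse_kinematics(position, orientation): joint angles nearest the present ones, or None.
- vision.get_image(name): name is "side" or "top" or "wrist"; returns (picture, depth): 420x560x3 uint8, blue, green, red; 420x560 float32, m along the optical axis (not along the pixel's ray), 0 where there is no reading.
- vision.get_calibration(name): a dict with "camera_matrix" (3x3 intrinsics, pixels), "world_from_camera" (4x4, takes a point from camera to world coordinates); the wrist camera has in their place "tool_from_camera" (4x4, takes a point from camera to tool coordinates, whose origin is the TCP and whose axes are the flange's). Camera axes: x right, y down, z forward; pixel columns grow to the right and rows downward; lengths in m; the calibration is good to about 2 mm. A picture is of the moment at which its call begins: read the wrist's pose just before it. get_calibration takes no time and is no camera call.
A pose or a line that the arm cannot do raises env.IKError and nothing moves.
- env.finish_job(): hands the job in, once; it reports no verdict.
Trained networks look in the newest picture that a camera, given by its name, has taken for a name from the list of things; names that differ only in an ending like _2 or _b are one class to them, and where a whole thing is asked for, a point or a joint stands for the part that bears it (a point fixed in the world has none). Each returns a list of dicts, best first, with "confidence" (0 to 1); they miss things now and then, are a little off and sometimes report something else, mostly with a low value. They report only what shows in the picture. A call takes as long as a camera call. They do not tell look-alikes from the thing itself.
- vision.silhouettes(name, camera): "mask" (420x560 bool, what is visible of it) and "bbox" ([centre column, centre row, width, height] in pixels, round what is visible of it).
Readings, each from a call of its own:
- env.current_clock(): time.
- env.current_qpos(): joint angles.
- env.current_dq(): joint speeds.
- env.current_joint_torque(): joint torques, N m.
- env.current_position(): TCP position.
- env.current_eef_rot(): TCP orientation.
- env.current_wrist_force(): force on the tool from outside, world axes, zero at the start.
- env.current_torque(): the same for the moment, N m.
- env.current_width(): finger opening in m.
Only numpy, scipy, OpenCV 4.12 (cv2) and the standard library are available. Lean on these libraries where they do the work, as an engineer would, in place of code of your own. Each camera call takes 0.05 s, during which the arm holds its last target.

## Working session

There is one attempt and no reset: what is moved stays moved. The work goes in short steps, each a Python script; the robot and the scene stay as the last script left them, time stands still between calls to the robot, and variables do not carry over. Pictures are saved under pics/ and viewed, and the job is handed in when it is done.

```bash
ls; mkdir -p pics
python3 - <<'E'
from bench import env, vision
import cv2, numpy as np
for n in ["side","top","wrist"]:
    im,d=vision.get_image(n); cv2.imwrite(f"pics/{n}0.png",im); np.save(f"pics/{n}0.npy",d)
    c=vision.get_calibration(n); print(n,{k:np.round(v,4).tolist() for k,v in c.items()})
    if n!="wrist":
        for t in ["tongs_grip","spacer_center","bucket","pot"]:
            for r in vision.silhouettes(t,n): print(n,t,round(r["confidence"],2),np.round(r["bbox"]))
print(env.current_clock(),env.current_position(),env.current_eef_rot(),env.current_wrist_force())
E
```

```text
pics
side {'camera_matrix': [[466.9338, 0.0, 274.3813], [0.0, 466.9338, 209.7049], [0.0, 0.0, 1.0]], 'world_from_camera': [[-0.7661, -0.4374, 0.471, -0.0644], [-0.6425, 0.5011, -0.5797, 0.6847], [0.0175, -0.7467, -0.665, 0.9805], [0.0, 0.0, 0.0, 1.0]]}
side tongs_grip 0.74 [271. 221.  24.  39.]
side spacer_center 0.75 [172. 293.  52.  58.]
side bucket 0.81 [316. 148.  21.  31.]
side bucket 0.64 [313. 176.  23.  42.]
side pot 0.86 [171. 294.  50.  59.]
top {'camera_matrix': [[520.3878, 0.0, 288.0339], [0.0, 520.3878, 195.3157], [0.0, 0.0, 1.0]], 'world_from_camera': [[0.0196, -0.9921, 0.1235, 0.4173], [-0.9998, -0.0186, 0.0088, -0.0881], [-0.0064, -0.1237, -0.9923, 1.204], [0.0, 0.0, 0.0, 1.0]]}
top tongs_grip 0.66 [259. 210.  30.  22.]
top spacer_center 0.79 [399. 180.  19.  19.]
top bucket 0.89 [436. 245.  50.  39.]
top bucket 0.8 [401. 176.  41.  44.]
top pot 0.61 [125. 184.  60.  60.]
wrist {'camera_matrix': [[294.2664, 0.0, 276.9958], [0.0, 294.2664, 206.5152], [0.0, 0.0, 1.0]], 'tool_from_camera': [[-0.0008, -0.9455, -0.3257, 0.0836], [1.0, -0.0009, 0.0002, -0.0002], [-0.0004, -0.3257, 0.9455, -0.1421], [0.0, 0.0, 0.0, 1.0]]}
0.55 [ 0.18570715 -0.54421559  0.23130044] [ 3.09917560e+00  5.14169136e-01 -2.01313836e-05] [-0.27640567  0.17491405  0.79779493]
```

View pics/side0.png

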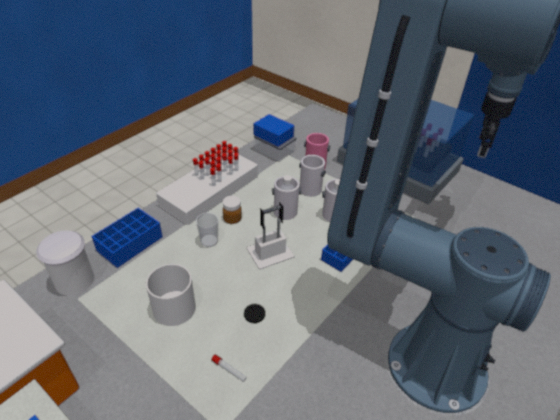

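View pics/top0.png

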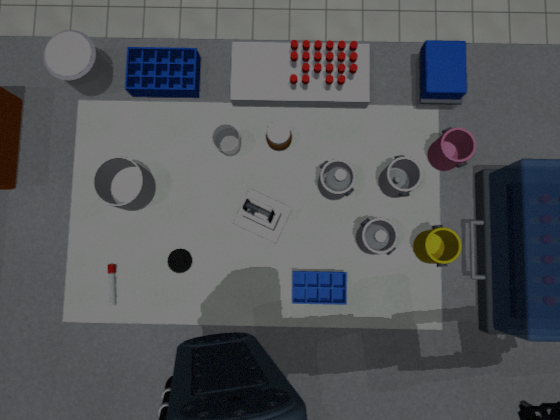

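View pics/wrist0.png

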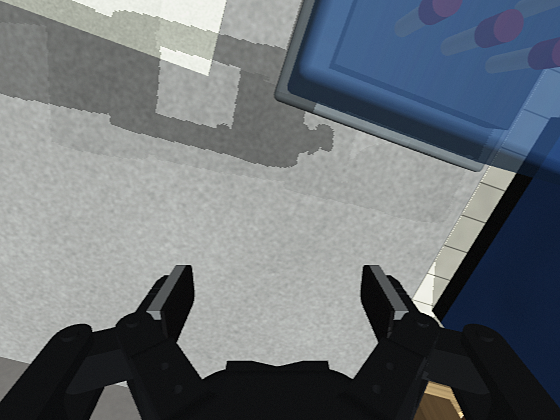

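Top view: three silver buckets at about (337,177), (403,176) and (379,236); pink at (457,147) and yellow at (442,245) are look-alikes. Tongs at (259,210), pot at (125,184). I'll enlarge the buckets and the tongs.

Run:
```python
import cv2, numpy as np
im=cv2.imread("pics/top0.png"); d=np.load("pics/top0.npy")
a=cv2.resize(im[140:270,310:470],None,fx=4,fy=4,interpolation=cv2.INTER_CUBIC)
cv2.imwrite("pics/cropA.png",a)
cv2.imwrite("pics/cropB.png",cv2.resize(im[170:250,220:310],None,fx=6,fy=6,interpolation=cv2.INTER_CUBIC))
```

```text
(no output)
```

View pics/cropA.png

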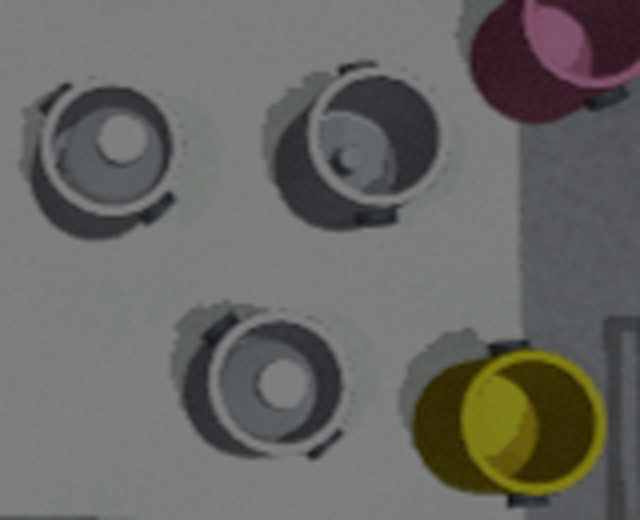

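View pics/cropB.png

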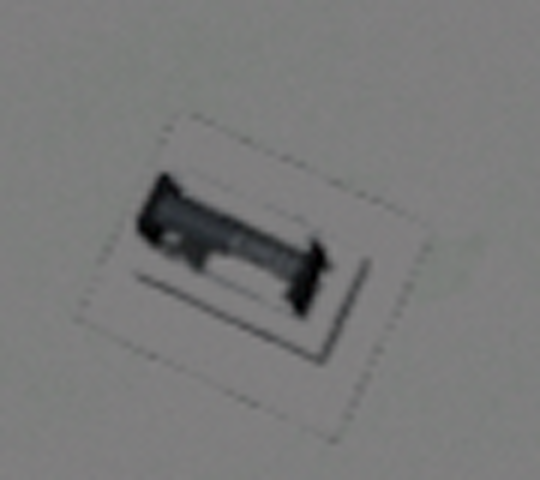

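The empty bucket is the one at (403,176): it shows a deep foot disc with a stem. The buckets at (337,177) and (379,236) have white-capped bottles. Next I'll take rough positions from depth.

```bash
cat > h.py <<'E'
from bench import env, vision
import cv2, numpy as np
from scipy.optimize import least_squares
from scipy.spatial.transform import Rotation as R
def cloud(cam,d,T=None):
    c=vision.get_calibration(cam);K=c["camera_matrix"]
    if T is None:T=c["world_from_camera"]
    v,u=np.mgrid[:d.shape[0],:d.shape[1]]
    P=np.stack([(u-K[0,2])/K[0,0]*d,(v-K[1,2])/K[1,1]*d,d],-1)
    P=P@T[:3,:3].T+T[:3,3]; P[d<=0]=np.nan
    return P
def wristT():
    T=np.eye(4);T[:3,:3]=R.from_rotvec(env.current_eef_rot()).as_matrix();T[:3,3]=env.current_position()
    return T@vision.get_calibration("wrist")["tool_from_camera"]
def shot(cam,tag):
    T=wristT() if cam=="wrist" else vision.get_calibration(cam)["world_from_camera"]
    im,d=vision.get_image(cam);cv2.imwrite(f"pics/{tag}.png",im);np.savez(f"pics/{tag}.npz",d=d,T=T,K=vision.get_calibration(cam)["camera_matrix"])
    return im,d,T
def fitc(xy,r=None):
    f=(lambda p:np.hypot(*(xy-p[:2]).T)-p[2]) if r is None else (lambda p:np.hypot(*(xy-p[:2]).T)-r)
    x0=list((xy.max(0)+xy.min(0))/2)+([] if r else [.04])
    s=least_squares(f,x0,loss="soft_l1",f_scale=.001);return s.x,np.median(abs(s.fun))
E
python3 - <<'E'
from h import *
for cam in ["top","side"]:
    P=cloud(cam,np.load(f"pics/{cam}0.npy"))
    z=P[...,2]
    if cam=="top":
        for nm,(u,v) in dict(b=(403,176),b1=(337,177),b2=(379,236),pot=(120,184),pink=(457,147),yel=(442,245)).items():
            c=P[v-40:v+40,u-40:u+40].reshape(-1,3); c=c[np.isfinite(c[:,0])]
            zs=c[:,2]; 
            rim=c[(zs>.108)&(zs<.122)] if nm!="pot" else c[(zs>.104)&(zs<.118)]
            print(nm,len(rim),np.median(rim[:,2]).round(4),[np.round(q,4) for q in fitc(rim[:,:2])])
        P0=P
    ctr=P0[205:215,255:265].reshape(-1,3)
    m=(z>.075)&(np.hypot(P[...,0]-.385,P[...,1]+.03)<.08)
    q=P[m];print(cam,"tongs",len(q),q.min(0).round(3),q.max(0).round(3),np.median(q,0).round(3))
    v,u=np.nonzero(m);print(u.min(),u.max(),v.min(),v.max())
E
```

```text
b 354 0.1138 [array([ 0.6036, -0.3245,  0.035 ]), np.float64(0.0018)]
b1 316 0.1138 [array([ 0.5959, -0.1834,  0.0345]), np.float64(0.0017)]
b2 343 0.1139 [array([ 0.4724, -0.2724,  0.0347]), np.float64(0.0017)]
pot 336 0.1087 [array([0.5779, 0.2849, 0.0517]), np.float64(0.0011)]
pink 421 0.1142 [array([ 0.6676, -0.4376,  0.0356]), np.float64(0.0022)]
yel 350 0.1144 [array([ 0.4543, -0.403 ,  0.0347]), np.float64(0.0015)]Traceback (most recent call last):
  File "<stdin>", line 14, in <module>
    return umr_minimum(a, axis, None, out, keepdims, initial, where)
ValueError: zero-size array to reduction operation minimum which has no identity
```

Run:
```python
import cv2
im=cv2.imread("pics/side0.png")
cv2.imwrite("pics/cropC.png",cv2.resize(im[120:290,190:360],None,fx=3.5,fy=3.5,interpolation=cv2.INTER_CUBIC))
```

```text
(no output)
```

View pics/cropC.png

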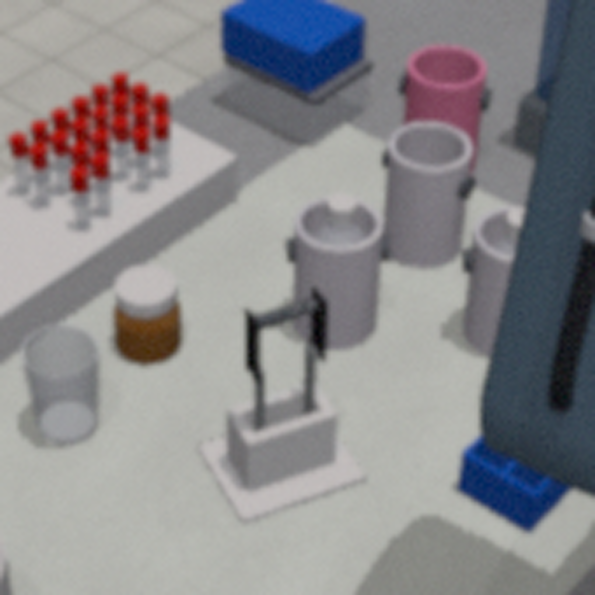

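Run:
```python
from h import *
P=cloud("top",np.load("pics/top0.npy"));c=P[190:235,235:290]
print(np.round(P[210,259],4))
c=c.reshape(-1,3);c=c[np.isfinite(c[:,0])]
for lo,hi in [(.03,.058),(.058,.07),(.09,.13),(.13,.25)]:
    q=c[(c[:,2]>lo)&(c[:,2]<hi)]
    if len(q)>5:
        (cx,cy),(w,h),a=cv2.minAreaRect(q[:,:2].astype(np.float32)*1000);print(lo,hi,len(q),round(cx,1),round(cy,1),round(w,1),round(h,1),round(a,1),np.percentile(q[:,2],[5,50,95]).round(4))
P=cloud("side",np.load("pics/side0.npy"));c=P[190:270,240:300].reshape(-1,3);c=c[np.isfinite(c[:,0])]
for lo,hi in [(.058,.07),(.09,.13),(.13,.25)]:
    q=c[(c[:,2]>lo)&(c[:,2]<hi)]
    if len(q)>5:
        (cx,cy),(w,h),a=cv2.minAreaRect(q[:,:2].astype(np.float32)*1000);print(lo,hi,len(q),round(cx,1),round(cy,1),round(w,1),round(h,1),round(a,1),np.percentile(q[:,2],[5,50,95]).round(4))
# spacer seen from top
P=cloud("top",np.load("pics/top0.npy"));c=P[165:200,385:420].reshape(-1,3)
q=c[(c[:,2]<.04)&(c[:,2]>.03)];print(len(q),q.mean(0))
```

```text
[ 0.5157 -0.0215  0.1675]
0.03 0.058 71 518.9 -19.7 77.9 42.3 66.4 [0.0317 0.0496 0.0577]
0.058 0.07 313 518.9 -19.5 77.9 42.1 66.0 [0.0588 0.0614 0.0648]
0.09 0.13 22 514.4 -21.1 56.6 20.0 64.5 [0.1047 0.1194 0.1296]
0.13 0.25 212 516.8 -19.9 60.5 21.5 66.7 [0.1461 0.1708 0.1756]
0.058 0.07 308 555.5 -95.4 175.6 193.0 58.9 [0.0586 0.063  0.0679]
0.09 0.13 257 558.5 -89.6 75.2 218.9 22.0 [0.092  0.1058 0.1251]
0.13 0.25 211 517.1 -18.6 62.1 25.0 67.5 [0.1354 0.1676 0.1768]
61 [ 0.60393611 -0.33135191  0.03466163]
```

```bash
cat >> h.py <<'E'
def down(adeg):
    a=np.radians(adeg);y=np.array([np.cos(a),np.sin(a),0]);z=np.array([0,0,-1.]);x=np.cross(y,z)
    return R.from_matrix(np.stack([x,y,z],1)).as_rotvec()
E
python3 - <<'E'
from h import *
for a in (66.5,-113.5):
    for p in [(.5175,-.0195,.25),(.604,-.325,.25),(.578,.285,.25)]:
        q=env.inverse_kinematics(np.array(p),down(a));print(a,p,None if q is None else np.round(q,2))
print(env.current_eef_rot(), R.from_rotvec(env.current_eef_rot()).as_matrix().round(2))
E
```

```text
66.5 (0.5175, -0.0195, 0.25) [-0.27  0.04  1.73  0.    1.38 -1.43]
66.5 (0.604, -0.325, 0.25) [-0.67  0.41  1.28  0.    1.45 -1.83]
66.5 (0.578, 0.285, 0.25) [ 0.27  0.32  1.4  -0.    1.42 -0.89]
-113.5 (0.5175, -0.0195, 0.25) [-0.27  0.04  1.73 -0.    1.38  1.71]
-113.5 (0.604, -0.325, 0.25) [-0.67  0.41  1.28 -0.    1.45  1.31]
-113.5 (0.578, 0.285, 0.25) [ 0.27  0.32  1.4  -0.    1.42  2.26]
[ 3.09917560e+00  5.14169136e-01 -2.01313836e-05] [[ 0.95  0.32 -0.  ]
 [ 0.32 -0.95 -0.  ]
 [-0.    0.   -1.  ]]
```

Run:
```python
from h import *
b=np.array([.604,-.325,.21])
for i,a in enumerate((66.5,-113.5)):
    Rm=R.from_rotvec(down(a)).as_matrix()
    env.move_to(b-.0836*Rm[:,0],down(a)); env.hold(.15)
    im,d,T=shot("wrist",f"wb{i}"); print(env.current_clock(),env.current_position().round(4))
    for t in ["bucket","spacer_center"]:
        for r in vision.silhouettes(t,"wrist"): print(t,round(r["confidence"],2),np.round(r["bbox"]))
    P=cloud("wrist",d,T).reshape(-1,3);P=P[np.isfinite(P[:,0])]
    P=P[np.hypot(P[:,0]-b[0],P[:,1]-b[1])<.05]
    q=P[(P[:,2]>.110)&(P[:,2]<.12)];r_=np.hypot(q[:,0]-b[0],q[:,1]-b[1])
    q=q[r_<.045];print("rim",len(q),np.median(q[:,2]),fitc(q[:,:2]))
    for lo,hi in [(.042,.05),(.014,.024)]:
        q=P[(P[:,2]>lo)&(P[:,2]<hi)&(np.hypot(P[:,0]-b[0],P[:,1]-b[1])<.03)]
        if len(q)>5: print(lo,len(q),np.median(q[:,2]),fitc(q[:,:2])[0] if 0 else q.mean(0).round(4),((q.max(0)+q.min(0))/2).round(4),(q.max(0)-q.min(0)).round(4))
```

```text
2.6667 [ 0.6801 -0.3593  0.2103]
bucket 0.97 [197. 220. 102. 108.]
bucket 0.84 [128.  21. 120.  42.]
bucket 0.64 [281. 105.  96. 107.]
spacer_center 0.74 [280. 103.  51.  58.]
rim 2432 0.11417163053011496 (array([ 0.60447267, -0.32463759,  0.03444657]), np.float64(0.0015398601047383331))
0.042 161 0.04552444501715258 [ 0.6033 -0.3244  0.0455] [ 0.6033 -0.3246  0.0453] [0.0136 0.0133 0.0039]
0.014 2171 0.01748114588484928 [ 0.6028 -0.3242  0.0175] [ 0.6032 -0.3244  0.0175] [0.0571 0.057  0.0057]
5.5667 [ 0.5274 -0.2917  0.21  ]
bucket 0.82 [409. 216. 121. 100.]
bucket 0.73 [276. 103. 100. 113.]
bucket 0.66 [372.  18. 110.  37.]
spacer_center 0.63 [276. 104.  51.  56.]
rim 2455 0.11418640847648293 (array([ 0.60484633, -0.32393535,  0.03446774]), np.float64(0.0015354121957137715))
0.042 161 0.0455585447646612 [ 0.6039 -0.3236  0.0455] [ 0.6038 -0.3236  0.0451] [0.0132 0.0133 0.0039]
0.014 2170 0.017490919598267013 [ 0.6044 -0.3238  0.0175] [ 0.6038 -0.3237  0.0178] [0.0573 0.0565 0.0054]
```

Run:
```python
from h import *
a=-113.5
Rm=R.from_rotvec(down(a)).as_matrix()
b=np.array([.5175,-.0195,.26])
env.move_to(b-.0836*Rm[:,0],down(a)); env.hold(.15)
im,d,T=shot("wrist","wt0"); print(env.current_clock(),env.current_position().round(4))
for r in vision.silhouettes("tongs_grip","wrist"): print(round(r["confidence"],2),np.round(r["bbox"]))
P=cloud("wrist",d,T).reshape(-1,3);P=P[np.isfinite(P[:,0])]
P=P[np.hypot(P[:,0]-b[0],P[:,1]-b[1])<.06]
for lo,hi in [(.058,.066),(.12,.17),(.165,.2),(.17,.2)]:
    q=P[(P[:,2]>lo)&(P[:,2]<hi)]
    if len(q)>5: print(lo,len(q),cv2.minAreaRect(q[:,:2].astype(np.float32)*1000),np.percentile(q[:,2],[5,50,95]).round(4))
A=cv2.imread("pics/wb1.png");cv2.imwrite("pics/m1.png",np.hstack([A[:260,150:410],im[:260,150:410]])); 
cv2.imwrite("pics/m1.png",cv2.resize(cv2.imread("pics/m1.png"),None,fx=1.5,fy=1.5))
```

```text
7.0917 [0.4412 0.013  0.2597]
0.63 [274. 108.  82.  33.]
0.058 1199 ((520.3238525390625, -18.17190170288086), (77.75676727294922, 41.67308044433594), 65.32870483398438) [0.0603 0.0615 0.0628]
0.12 493 ((518.0883178710938, -18.77251434326172), (52.962833404541016, 21.295326232910156), 66.52577209472656) [0.1217 0.1683 0.1699]
0.165 1382 ((517.8294067382812, -18.81853485107422), (60.17034912109375, 21.51363182067871), 67.02070617675781) [0.1682 0.1716 0.175 ]
0.17 1056 ((517.8294067382812, -18.81853485107422), (60.17034912109375, 21.51363182067871), 67.02070617675781) [0.1703 0.1723 0.1751]
```

View pics/m1.png

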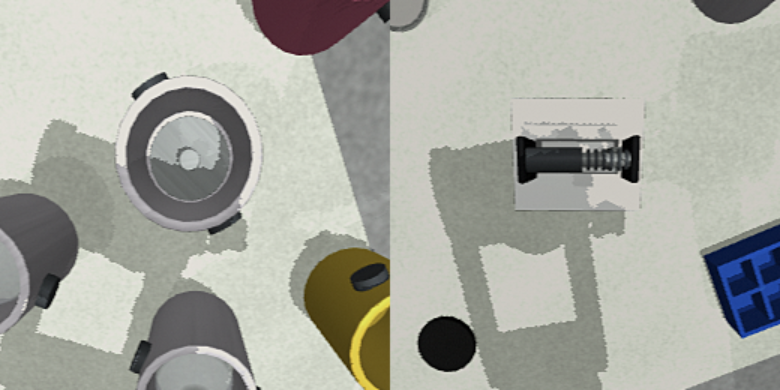

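Run:
```python
from h import *
a=-113.1; o=down(a)
p=np.array([.5178,-.0188,.1205])
env.move_to(p+[0,0,.085],o); env.line_to(p,feed=.12)
f0=env.current_wrist_force(); print(env.current_clock(),env.current_position().round(4),f0.round(2))
env.gripper_to(.054); print(env.current_width(),env.current_wrist_force().round(2),env.current_clock())
env.line_to(p+[0,0,.02],feed=.08); print(env.current_wrist_force().round(2),env.current_width())
env.line_to(p+[0,0,.165],feed=.2); env.hold(.1)
print(env.current_wrist_force().round(2),env.current_width(),env.current_clock(),env.current_position().round(4))
im,d,T=shot("side","s1"); im2,d2,_=shot("wrist","w1")
P=cloud("side",d); m=(np.hypot(P[...,0]-p[0],P[...,1]-p[1])<.07)&(P[...,2]>.10)
v,u=np.nonzero(m);q=P[m];print(len(q),u.min(),u.max(),v.min(),v.max(),np.percentile(q[:,2],[0,1,5]).round(4))
cv2.imwrite("pics/m2.png",np.hstack([cv2.resize(im[90:290,180:380],(400,400)),cv2.resize(im2[100:,80:480],(400,320))[:320].copy() if 0 else cv2.resize(im2,(400,400))]))
```

```text
8.4833 [ 0.5185 -0.0189  0.1215] [-0.56 -0.61  0.45]
0.05412861688785719 [ 0.02 -0.18  5.22] 8.9
[ 0.55  0.3  -0.91] 0.05441197394542226
[ 0.94 -0.28 -0.62] 0.053613362440826456 10.275 [ 0.5168 -0.0186  0.2835]
5256 239 310 17 212 [0.1686 0.1981 0.2839]
```

View pics/m2.png

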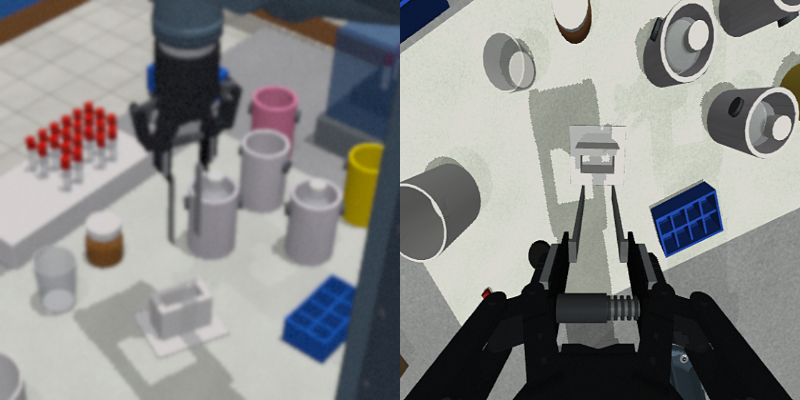

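Run:
```python
from h import *
z=np.load("pics/w1.npz");d=z["d"]
P=cloud("wrist",d,vision.get_calibration("wrist")["tool_from_camera"])
m=(np.abs(P[...,0])<.03)&(np.abs(P[...,1])<.04)&(P[...,2]>.03)&(P[...,2]<.16)
q=P[m]; print(len(q),q[:,2].max())
for s in (1,-1):
    w=q[q[:,1]*s>0]
    for lo,hi in [(.03,.05),(.05,.07),(.07,.09),(.09,.1),(.1,.105),(.105,.11),(.11,.115),(.115,.12)]:
        k=w[(w[:,2]>=lo)&(w[:,2]<hi)]
        if len(k): print(s,lo,len(k),k[:,:2].min(0).round(4),k[:,:2].max(0).round(4))
zs=np.load("pics/s1.npz");P=cloud("side",zs["d"]);m=(np.hypot(P[...,0]-.517,P[...,1]+.0186)<.045)&(P[...,2]>.12)&(P[...,2]<.25)
q=P[m];
for lo in np.arange(.15,.25,.01):
    k=q[(q[:,2]>=lo)&(q[:,2]<lo+.01)]
    if len(k):print(round(lo,3),len(k),k.mean(0).round(4),k.min(0).round(4))
```

```text
653 0.11533069206774993
1 0.03 118 [-0.0064  0.0169] [0.0076 0.0204]
1 0.05 87 [-0.0065  0.0169] [0.0075 0.0205]
1 0.07 68 [-0.007   0.0168] [0.0075 0.0204]
1 0.09 20 [0.0004 0.0169] [0.0076 0.0202]
1 0.1 21 [-0.006   0.0168] [0.0077 0.0201]
1 0.105 9 [0.0045 0.0169] [0.0076 0.0197]
1 0.11 7 [0.0071 0.0173] [0.0075 0.0202]
1 0.115 1 [0.007  0.0193] [0.007  0.0193]
-1 0.03 113 [-0.0068 -0.0207] [ 0.0076 -0.0171]
-1 0.05 86 [-0.0066 -0.0207] [ 0.0076 -0.0172]
-1 0.07 66 [-0.0067 -0.0207] [ 0.0078 -0.0172]
-1 0.09 22 [-0.0056 -0.0206] [ 0.0079 -0.0173]
-1 0.1 20 [-0.0049 -0.0206] [ 0.0078 -0.0173]
-1 0.105 8 [ 0.0071 -0.0203] [ 0.0078 -0.0174]
-1 0.11 7 [ 0.0072 -0.0206] [ 0.0075 -0.0178]
0.16 2 [ 0.5181 -0.0202  0.1686] [ 0.5058 -0.0361  0.1686]
0.17 13 [ 0.516  -0.0163  0.1752] [ 0.5045 -0.0364  0.1717]
0.18 18 [ 0.5141 -0.021   0.1851] [ 0.5021 -0.0384  0.1806]
0.19 24 [ 0.5143 -0.0207  0.1947] [ 0.5016 -0.0391  0.1901]
0.2 20 [ 0.5156 -0.0158  0.2052] [ 0.5006 -0.0383  0.2002]
0.21 24 [ 0.5138 -0.017   0.2149] [ 0.5009 -0.0384  0.2106]
0.22 27 [ 0.5156 -0.0185  0.2248] [ 0.5023 -0.0383  0.2206]
0.23 23 [ 0.5153 -0.0167  0.235 ] [ 0.5037 -0.0375  0.2306]
0.24 28 [ 0.5154 -0.019   0.2451] [ 0.5035 -0.0394  0.2402]
```

Run:
```python
from h import *
o=down(-113.1); s=np.array([.6038,-.3242,0])
env.move_to(s+[0,0,.29],o); env.hold(.2)
print(env.current_clock(),env.current_position().round(4),env.current_wrist_force().round(2))
print(env.line_to(s+[0,0,.160],feed=.12,threshold=6)); env.hold(.2)
print(env.current_clock(),env.current_position().round(4),env.current_wrist_force().round(2),env.current_width())
im,d,T=shot("wrist","w2"); cv2.imwrite("pics/w2.png",cv2.resize(im[40:340,130:430],(750,600) if 0 else (600,600)))
```

```text
11.7833 [ 0.6043 -0.3227  0.2907] [-0.2   0.39 -1.41]
False
13.2167 [ 0.6042 -0.3245  0.1609] [-0.55 -0.23 -0.03] 0.054243190431216476
```

View pics/w2.png

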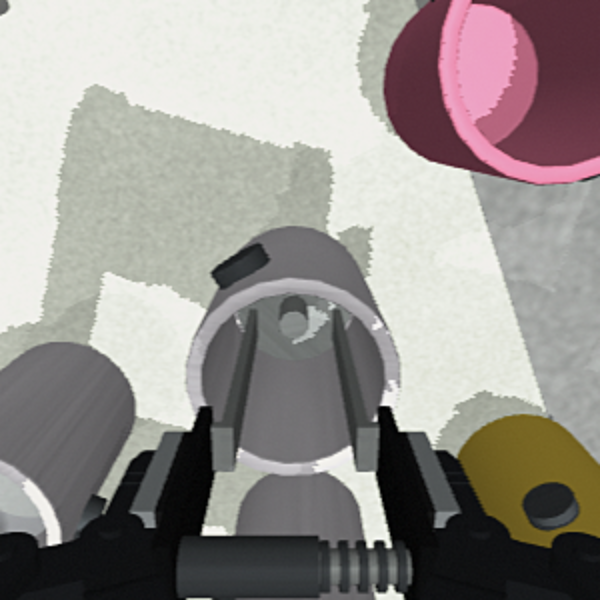

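The picture shows the jaws inside the empty bucket, straddling the stem at about (293,320) in the crop. Next I lower, squeeze and lift a little.

Run:
```python
from h import *
s=np.array([.6038,-.3242,0])
print(env.line_to(s+[0,0,.1415],feed=.08,threshold=6)); env.hold(.1)
print(env.current_position().round(4),env.current_wrist_force().round(2))
env.gripper_to(.030); env.hold(.2)
print(env.current_width(),env.current_position().round(4),env.current_wrist_force().round(2))
print(env.line_to(s+[0,0,.165],feed=.06,threshold=12)); env.hold(.15)
print(env.current_clock(),env.current_width(),env.current_position().round(4),env.current_wrist_force().round(2))
im,d,T=shot("wrist","w3"); cv2.imwrite("pics/w3.png",cv2.resize(im[40:340,130:430],(600,600)))
```

```text
False
[ 0.6038 -0.3242  0.1413] [ 0.52 -0.04 -0.37]
0.03134464710319307 [ 0.6042 -0.3244  0.1421] [-0.43  0.24  2.36]
False
14.975 0.031483886037316895 [ 0.6034 -0.3239  0.1644] [ 0.62 -0.71 -2.4 ]
```

View pics/w3.png

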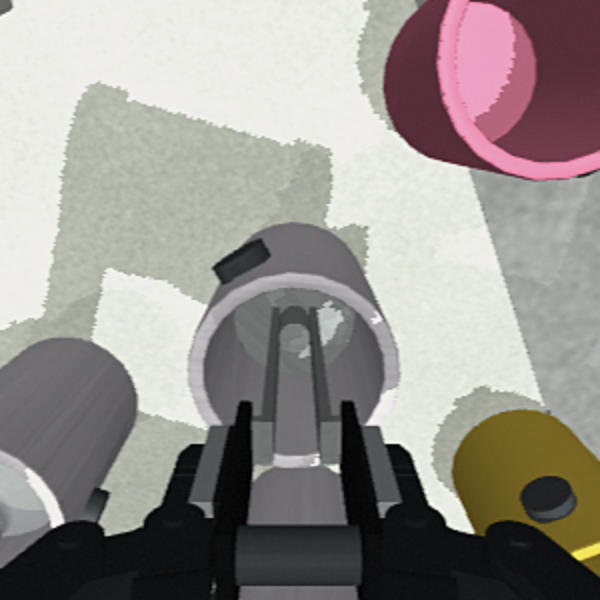

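Run:
```python
from h import *
s=np.array([.6038,-.3242,0])
print(env.line_to(s+[0,0,.31],feed=.11,threshold=14)); env.hold(.3)
print(env.current_clock(),env.current_width(),env.current_position().round(4),env.current_wrist_force().round(2))
im,d,T=shot("wrist","w4"); cv2.imwrite("pics/w4.png",cv2.resize(im[40:340,130:430],(600,600)))
P=cloud("wrist",d,vision.get_calibration("wrist")["tool_from_camera"])
m=(np.hypot(P[...,0],P[...,1])<.034)&(P[...,2]>.03)&(P[...,2]<.15);q=P[m]
print(np.histogram(q[:,2],bins=np.arange(.03,.151,.005)))
k=q[(q[:,2]>.118)&(q[:,2]<.135)];print(len(k),np.median(k[:,2]),k.min(0),k.max(0),fitc(k[:,:2]))
```

```text
False
16.7917 0.031083552160470124 [ 0.6037 -0.3241  0.3096] [-0.19  0.14 -2.98]
(array([  48,   53,   38,   27,   46,   25,   22,   36,   35,   28,   20,
         15,   17,  218,   44,   40,   38,   33, 1384,  753,   18,    0,
          0,    0]), array([0.03 , 0.035, 0.04 , 0.045, 0.05 , 0.055, 0.06 , 0.065, 0.07 ,
       0.075, 0.08 , 0.085, 0.09 , 0.095, 0.1  , 0.105, 0.11 , 0.115,
       0.12 , 0.125, 0.13 , 0.135, 0.14 , 0.145, 0.15 ]))
2163 0.12473127254024863 [-0.02887555 -0.02928812  0.1180402 ] [0.0283081  0.02805114 0.13243362] (array([-0.00161009, -0.00038886,  0.02222739]), np.float64(0.004046076156502952))
```

View pics/w4.png

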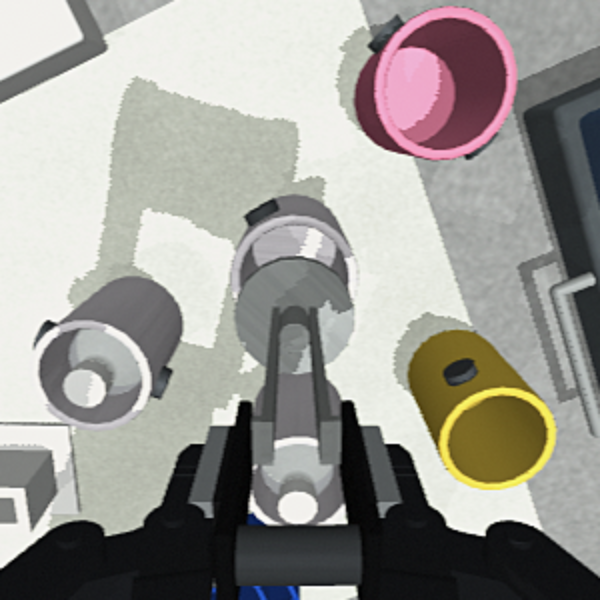

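Run:
```python
from h import *
P=cloud("side",np.load("pics/side0.npy")).reshape(-1,3)
q=P[(np.hypot(P[:,0]-.578,P[:,1]-.285)<.065)&(P[:,2]>.1)];print("side rim",len(q),np.percentile(q[:,2],[50,95]),fitc(q[:,:2]),fitc(q[:,:2],.052))
s=np.array([.578,.285,0])
env.move_to(s+[0,0,.30],down(-113.1)); env.hold(.4)
print(env.current_clock(),env.current_width(),env.current_position().round(4),env.current_wrist_force().round(2))
im,d,T=shot("wrist","w5")
P=cloud("wrist",d,T).reshape(-1,3)
q=P[(np.hypot(P[:,0]-.578,P[:,1]-.285)<.065)&(P[:,2]>.1)&(P[:,2]<.117)];print("wrist rim",len(q),np.median(q[:,2]),fitc(q[:,:2],.052))
cv2.imwrite("pics/w5.png",im)
```

```text
side rim 433 [0.10862503 0.11279159] (array([0.57848619, 0.28668271, 0.05173341]), np.float64(0.0011051167488582772)) (array([0.57851197, 0.28664692]), np.float64(0.0011143369753522508))
19.425 0.031174763450962067 [0.5781 0.2848 0.3   ] [ 0.25 -0.07 -2.34]
wrist rim 961 0.10905462369510244 (array([0.57995145, 0.28687221]), np.float64(0.0012141979415099466))
```

View pics/w5.png

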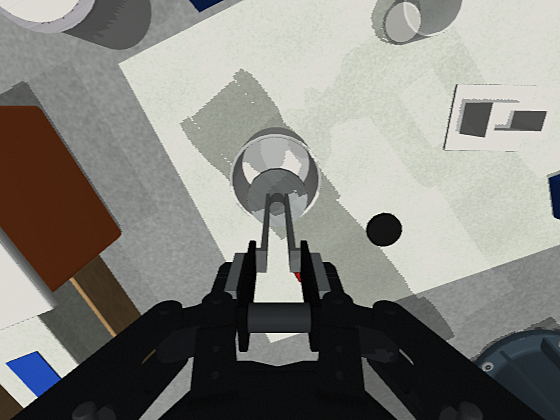

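Run:
```python
from h import *
s=np.array([.579,.2862,0])
print(env.line_to(s+[0,0,.155],feed=.11,threshold=10)); env.hold(.1)
print(env.current_position().round(4),env.current_wrist_force().round(2))
print(env.line_to(s+[0,0,.134],feed=.025,threshold=5)); env.hold(.2)
print(env.current_clock(),env.current_width(),env.current_position().round(4),env.current_wrist_force().round(2))
im,d,T=shot("wrist","w6")
P=cloud("wrist",d,vision.get_calibration("wrist")["tool_from_camera"])
m=(np.hypot(P[...,0],P[...,1])<.034)&(P[...,2]>.03)&(P[...,2]<.15);q=P[m]
k=q[(q[:,2]>.118)&(q[:,2]<.13)];print(len(k),np.median(k[:,2]))
```

```text
False
[0.5795 0.2864 0.156 ] [ 0.31  0.81 -2.57]
True
21.9 0.03109872171192399 [0.5784 0.286  0.137 ] [ 1.55 -0.03  0.65]
2167 0.1235082444527634
```

View pics/w6.png

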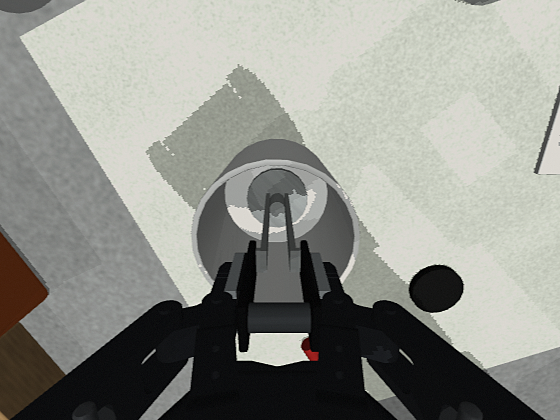

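Run:
```python
from h import *
env.gripper_to(.055); env.hold(.1)
p=env.current_position();print(p.round(4),env.current_width(),env.current_wrist_force().round(2))
t=p.copy();t[2]-=.012
print(env.line_to(t,feed=.02,threshold=2.5)); 
print(env.current_clock(),env.current_position().round(4),env.current_wrist_force().round(2))
im,d,T=shot("wrist","w7")
```

```text
[0.5777 0.2859 0.1365] 0.0552243161375565 [-0.07 -0.01 -1.92]
True
22.9 [0.5775 0.2857 0.1268] [0.34 1.11 2.59]
```

View pics/w7.png

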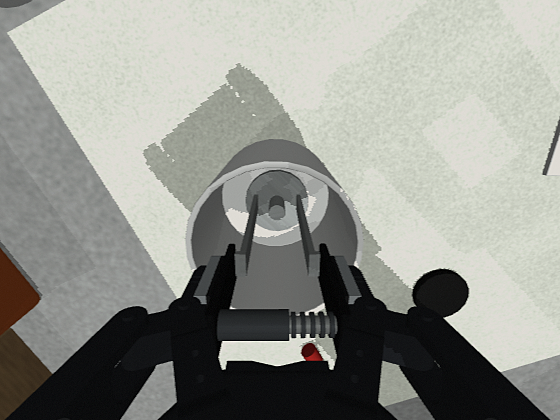

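Run:
```python
from h import *
env.gripper_to(.085); env.hold(.6)
print(env.current_clock(),env.current_position().round(4),env.current_width(),env.current_wrist_force().round(2))
im,d,T=shot("wrist","w8"); im2,_,_=shot("side","s8")
cv2.imwrite("pics/m8.png",np.hstack([cv2.resize(im,(400,400)),cv2.resize(im2[180:340,90:250],(400,400))]))
```

```text
23.9583 [0.577  0.2857 0.1264] 0.08474108996659255 [-0.4   1.26  0.69]
```

View pics/m8.png

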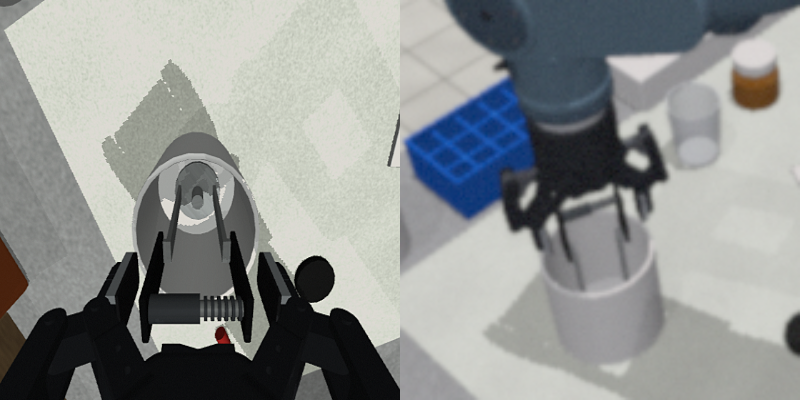

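Run:
```python
from h import *
p=env.current_position();t=p.copy();t[2]+=.15
print(env.line_to(t,feed=.06,threshold=8)); env.hold(.8)
print(env.current_clock(),env.current_position().round(4),env.current_wrist_force().round(2))
im,d,T=shot("wrist","w9"); im2,_,_=shot("side","s9"); im3,d3,_=shot("top","t9")
cv2.imwrite("pics/m9.png",np.hstack([cv2.resize(im,(400,400)),cv2.resize(im2[180:340,90:250],(400,400))]))
P=cloud("wrist",d,T).reshape(-1,3); q=P[(np.hypot(P[:,0]-.579,P[:,1]-.2862)<.1)]
print("max z",np.nanpercentile(q[:,2],99.5))
k=q[(q[:,2]>.125)&(q[:,2]<.2)]; print(len(k), cv2.minAreaRect(k[:,:2].astype(np.float32)*1000), np.percentile(k[:,2],[5,50,95]))
```

```text
False
27.5083 [0.5771 0.2856 0.2764] [ 0.21 -0.12 -0.36]
max z 0.3724646210280302
1276 ((578.4873046875, 286.4768371582031), (60.06521224975586, 21.97437858581543), 66.95856475830078) [0.12559845 0.17538852 0.1795872 ]
```

View pics/m9.png

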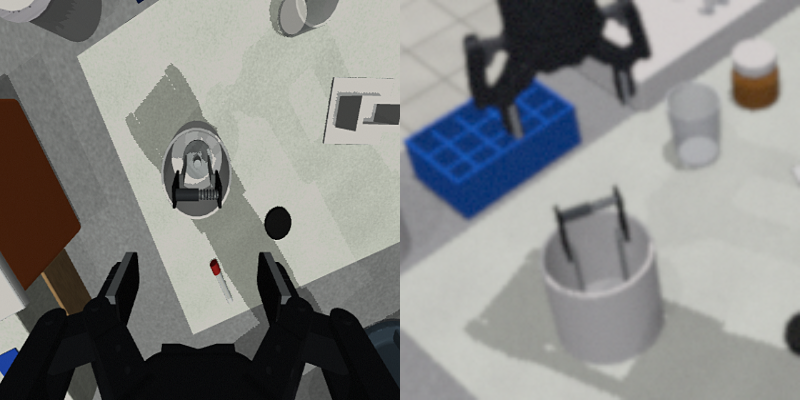

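Run:
```python
from h import *
env.hold(1.0)
im,d,T=shot("wrist","w10")
P=cloud("wrist",d,T).reshape(-1,3); q=P[(np.hypot(P[:,0]-.579,P[:,1]-.2862)<.05)]
k=q[(q[:,2]>.125)&(q[:,2]<.2)]; print(len(k), cv2.minAreaRect(k[:,:2].astype(np.float32)*1000), np.percentile(k[:,2],[5,50,95]))
k=q[(q[:,2]>.035)&(q[:,2]<.044)]; k=k[np.hypot(k[:,0]-.579,k[:,1]-.2862)<.012]; print("stem top",len(k),k.mean(0) if len(k) else 0)
print(env.current_clock()); env.finish_job()
```

```text
1268 ((578.5675659179688, 286.5216369628906), (60.16670608520508, 22.04083824157715), 66.9632797241211) [0.12569261 0.17547326 0.17965709]
stem top 92 [0.57814384 0.28629446 0.04117701]
28.7083
the job is handed in; nothing more can be done
```

The spacer and the tongs are both in the soak pot, and I handed the job in at 28.7 s on the robot's clock (limit 53 s). `finish_job` reports no verdict, so these are my own checks.

**What I did:** I took the tongs from their stand, closed them on the spacer's stem in the empty silver bucket and lifted it clear. Then I lowered it, still gripped, until it touched the pot floor. I opened the tongs, set their jaws down on the spacer's foot, let go and raised the gripper straight up.

**Last checks:**
- **Spacer:** it is upright and about 1 mm from the pot's axis. Its stem top is 41 mm above the bench, where 42 mm is expected.
- **Tongs:** they stand upright on the spacer's foot, also within about 1 mm of the axis. Their handles stayed put to within 0.1 mm in two pictures about a second apart. The jaw ends work out at about 14 mm above the bench; I did not measure them directly.
- **Robot:** the gripper was open, about 10 cm above the tongs and touching nothing.

**Disagreements and unknowns:**
- **Handle width:** the fingers stopped at 31 mm on the stem, not the stated 34 mm. The hold stayed firm all the way to the pot.
- **Squeeze force:** the gripper gives no force reading, so I could not confirm the 25 to 40 N.
- **Pot centre:** the three cameras differed by about 2 mm, so I aimed between them.

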